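# Put the shoe-finishing kit back on its outlines

## Robot

A 7-joint arm with a two-finger parallel gripper is mounted at the origin on the work surface. World frame = base frame: x ahead of the robot, y to its left, z up, the work surface at z = 0. Lengths are in mm, angles in rad, forces in N, time in s.
With the tool pointing down it reaches from about 425 to 800 mm from the base axis. Payload 8.3 kg.
Tool frame: the origin (TCP) lies midway between the tips of the shut fingers; the grasp point (between the pads) lies 19 mm behind it (env.grip_depth is the distance from the TCP to the grasp point, in mm); z points along the fingers, y is the line along which they close (so a half turn about z gives the same grasp; the last joint's range is limited). The gripper opens to 85 mm and grips with 20 to 120 N. Pads are 22 mm wide; open, the fingers measure 114 mm over their backs; the gripper's body (76 mm by 85 mm) begins 54 mm behind the grasp point. The pads swing forward as they close: fully open they stand 13 mm farther back than shut.
Start: joints at [1.077, 0.383, 0.016, 1.37, -0.006, 1.388, -0.046], TCP at [261.032, -567.86, 231.279] pointing down, gripper open.
Joint ranges: [-2.95, 2.95], [-0.25, 2.06], [-1.52, 1.56], [0.18, 2.33], [-1.44, 4.58], [0.02, 2.06], [-3.01, 3.01]. Speed limits (rad/s): [2.39, 2.39, 3.01, 3.01, 3.14, 3.14, 3.14].

## Interface

Orientations are given as [roll, pitch, yaw] about the fixed x, y, z axes, in that order (R = Rz(yaw) Ry(pitch) Rx(roll)).
In Python, from plant import env gives the robot as it stands.
- The arm moves only by the tool carry_out, never from a script. Its argument "targets" is a list of rows, each a list of 5 numbers: the shift along the world's x, y, z in units of 30 mm (1.0 is 30 mm), then the turn about the world's z in units of 5 degrees (1.0 is 5 degrees), then the opening, from 0 (shut) to 1 (fully open). In form: [[tx, ty, tz, spin, grip], ...]. A call has 1 to 10 rows; each row shifts and turns the commanded pose from where the row before left it; what a row does not reach is not made up. A row lasts 1/10 s, in which the tool goes at most 50 mm and 8.59 degrees, less where a joint would pass 70% of its speed; a pose out of reach is approached as far as the arm can. A call is refused whole if a number of a shift passes 1 or a number of a turn 1, either way. A call with a gripper value outside its range is refused whole. The fingers move at their own pace and stop on an object; "force" is the grip in N (left out, the last holds). Time passes only in rows, so rows that do not move let the fingers close. It gives the time, the measured TCP pose, the force, the opening and the grip force at its end, in the units of the state.
- env.get_state(): the state, without advancing time (a new reading comes with each control period).
- env.snapshot(name): name is "scene" or "top" or "wrist"; returns a dict with "frame" (420x560x3 uint8, blue, green, red), "K" (3x3 intrinsics, pixels), "position" and "attitude" of the camera in the world. Camera axes: x right, y up, looking along -z (the intrinsics and any distortion apply to the point x, -y, -z); pixel columns grow to the right and rows downward; lengths in mm; the calibration is good to about 2 mm. A picture is of the moment at which its call begins. There is no depth.
- env.hand_in(): hands the job in; it is judged then, once.
Trained networks look in a picture, given as the dict that the camera call returned (one of the last four; its "shot" number tells which), for a name from the list of things; names that differ only in an ending like _2 or _b are one class to them, and where a whole thing is asked for, a point or a joint stands for the part that bears it (a point fixed in the world has none). Each returns a list of dicts, best first, with "confidence" (0 to 1); they miss things now and then, are a little off and sometimes report something else, mostly with a low value. They report only what shows in the picture. A call takes as long as a camera call. They do not tell look-alikes from the thing itself.
- env.trace(picture, name): "pixels" (420x560 bool, what is visible of it) and "at" ([column, row] in pixels, amid what is visible of it).
- env.place_of(picture, name): "at" ([column, row] in pixels: a listed point, or the origin of a listed thing).
The state is a dict: "time": time; "joint_pos": joint angles; "joint_velocities": joint speeds; "joint_efforts": joint torques, N m; "ee_pos": TCP position; "eef_rot": TCP orientation; "ft_force": force on the tool from outside, world axes, zero at the start; "wrist_torque": the same for the moment, N m; "finger_gap": finger opening in mm; "grip_force": force on a finger pad.
Only numpy, scipy, OpenCV 4.12 (cv2) and the standard library are available. Lean on these libraries where they do the work, as an engineer would, in place of code of your own. Each camera call takes 0.05 s, during which the arm holds its last target. There are 200 camera calls.

## Task

Put the finishing kit back in order on the cobbler's bench: set the shoe brush (bristles down), the large polish tin, the small polish tin and the block of wax each on the wooden pad that carries its dark outline, the right way up, centred on the outline and turned in line with it (either way round). Leave the dye bottle standing where it is.

Things in the scene. Friction and masses are not known exactly. Their poses are not given: they have to be found in the camera images.
- brush: Small shoe brush standing on its bristles: an oblong pale wooden back with round ends, 42 mm wide (its x), 105 mm long (its y), from 18 to 40 mm above the bench, on a dark rigid block of bristles 34 x 90 mm from 0 to 18 mm. About 90 g, centre of mass in the middle. Origin: centre of its underside; z up, y along its length.
- large_tin: Large round closed polish tin, bare metal, lying flat: 60 mm diameter, 22 mm high, about 110 g. Origin: centre of its underside; z up.
- small_tin: Small round closed polish tin, bare metal, lying flat: 38 mm diameter, 20 mm high, about 50 g. Origin: centre of its underside; z up.
- wax: Oblong block of beeswax, dull yellow-brown, lying flat: 38 mm wide (its x), 70 mm long (its y), 24 mm high, about 60 g, rigid. Origin: centre of its underside; z up, y along its length.
- pad_brush: Fixed plywood board, 76 (x) by 124 (y) by 6 mm thick, flat on the bench; a dark flat silhouette in the middle of its top shows the thing that goes there: a 109 x 46 mm oblong with round ends, long along y (for the brush). Origin: centre of its underside (top 6 mm above it, silhouette centred over it); z up, y along its long side.
- pad_large_tin: Fixed plywood board, 76 (x) by 124 (y) by 6 mm thick, flat on the bench; a dark flat silhouette in the middle of its top shows the thing that goes there: a disc of 64 mm diameter (for the large tin). Origin: centre of its underside (top 6 mm above it, silhouette centred over it); z up, y along its long side.
- pad_small_tin: Fixed plywood board, 76 (x) by 124 (y) by 6 mm thick, flat on the bench; a dark flat silhouette in the middle of its top shows the thing that goes there: a disc of 42 mm diameter (for the small tin). Origin: centre of its underside (top 6 mm above it, silhouette centred over it); z up, y along its long side.
- pad_wax: Fixed plywood board, 76 (x) by 124 (y) by 6 mm thick, flat on the bench; a dark flat silhouette in the middle of its top shows the thing that goes there: a 74 x 42 mm rectangle with sharp corners, long along y (for the wax block). Origin: centre of its underside (top 6 mm above it, silhouette centred over it); z up, y along its long side.
- dye_bottle: Loose amber glass dye bottle, black cap, upright among the things: 34 mm diameter, 90 mm tall, about 100 g. To be left standing where it is. Origin: centre of its underside; z up. A dark metal pot (38 mm wide, 35 mm tall) and a leather heel block (24 mm tall) also stand between the things; they are not part of the task.
Things that resemble listed ones, but are neither listed nor needed, are in the scene too. What is shaped like the large_tin but orange is not meant.

How it is judged (in metres and radians):
At the end, for the whole second after the job is handed in: Brush, both tins and wax each rest released and still on their own pad, right way up (0.1 rad), centres within 12 mm of the pad's, brush and wax within 0.22 rad of the pad's long direction (either way round); the dye bottle upright (0.1 rad), within 20 mm of its start (horizontal distance between brush and pad_brush below 0.012 m and z of brush in the frame of pad_brush between 0.003 and 0.01 m and angle between each of brush, large_tin, small_tin, wax, dye_bottle's own z axis and vertical below 0.1 rad and linear speed of each of brush, large_tin, small_tin, wax below 0.02 m/s and angular speed of each of brush, large_tin, small_tin, wax below 0.15 rad/s and contact force between the fingers and brush below 0.1 N and angle between the y axis of brush and the y axis of pad_brush, either way round below 0.22 rad and horizontal distance between large_tin and pad_large_tin below 0.012 m and z of large_tin in the frame of pad_large_tin between 0.003 and 0.01 m and contact force between the fingers and large_tin below 0.1 N and horizontal distance between small_tin and pad_small_tin below 0.012 m and z of small_tin in the frame of pad_small_tin between 0.003 and 0.01 m and contact force between the fingers and small_tin below 0.1 N and horizontal distance between wax and pad_wax below 0.012 m and z of wax in the frame of pad_wax between 0.003 and 0.01 m and contact force between the fingers and wax below 0.1 N and angle between the y axis of wax and the y axis of pad_wax, either way round below 0.22 rad and distance of dye_bottle from where it was at the start of the episode below 0.02 m); the robot touches nothing.
It fails at once if the dye bottle is knocked over (angle between dye_bottle's own z axis and vertical above 0.5 rad).
It also fails if it takes over 106 s, if anything falls off the work surface, if the arm or the gripper's body presses on something with over 40 N, if the wrist force passes 120 N, or if a joint passes its speed limit or range.

## Working session

There is one attempt and no reset: what is moved stays moved. The work goes in short steps, Python scripts to look and compute and a tool call to move; the robot and the scene stay as the last step left them, time stands still between calls to the robot, and variables do not carry over. Pictures are saved under pics/ and viewed, at most 14 in all, crops included, and the job is handed in when it is done.

Besides the shell and the picture viewer there is one more tool, called as name([rows], argument=value, ...), one row to a line, values as JSON. carry_out: Moves the arm, as the interface text tells. Its arguments: {"type":"object","properties":{"targets":{"type":"array"},"force":{"type":"number"}},"required":["targets"]}

```bash
mkdir -p pics; ls
cat > h.py <<'E'
import numpy as np, cv2
from plant import env
def R_of(s):
    a=np.array(s["attitude"],float)
    if a.shape==(3,3): return a
    from scipy.spatial.transform import Rotation as R
    return R.from_euler('xyz',a).as_matrix() if a.size==3 else R.from_quat(a).as_matrix()
def ray(s,px,z):
    K=np.array(s["K"]);u=np.array([(px[0]-K[0,2])/K[0,0],-(px[1]-K[1,2])/K[1,1],-1.])
    d=R_of(s)@u;p=np.array(s["position"],float);return p+d*(z-p[2])/d[2]
E
python3 - <<'E'
from h import *
s=env.get_state();print(s["ee_pos"],s["eef_rot"],s["finger_gap"],s["time"])
for n in("top","scene"):
    p=env.snapshot(n);cv2.imwrite(f"pics/{n}0.png",p["frame"]);print(n,{k:v for k,v in p.items() if k!="frame"})
    tops=dict(brush=40,large_tin=22,small_tin=20,wax=24,pad_brush=6,pad_large_tin=6,pad_small_tin=6,pad_wax=6,dye_bottle=90)
    for k,h in tops.items():
        for d in env.trace(p,k)[:3]:
            m=d["pixels"].astype(np.uint8);c=max(cv2.findContours(m,0,2)[0],key=cv2.contourArea)
            w=np.array([ray(p,q[0],h)[:2] for q in c],np.float32);r=cv2.minAreaRect(w)
            print(k,round(d["confidence"],2),np.round(d["at"]),"rect",np.round(r[0]),np.round(r[1]),round(r[2]))
E
```

```text
pics
[ 260.81528549 -567.40484502  230.25349951] [-3.13958739e+00  2.58660846e-05  4.30864856e-01] 85.50074126504859 0.0
top {'K': array([[432.99693523,   0.        , 286.07567459],
       [  0.        , 432.99693523, 216.09796769],
       [  0.        ,   0.        ,   1.        ]]), 'position': array([438.7764159 , -16.55971966, 839.05919503]), 'attitude': array([ 2.13059044e-01,  1.08935548e-03, -1.37138746e+00]), 'shot': 1}
brush 0.94 [239. 291.] rect [448.  80.] [ 42. 105.] 6
large_tin 0.77 [354. 215.] rect [ 642. -104.] [56. 62.] 56
large_tin 0.74 [396. 174.] rect [ 738. -172.] [59. 61.] 54
small_tin 0.68 [131. 271.] rect [448. 287.] [39. 38.] 59
small_tin 0.31 [239. 291.] rect [448.  82.] [ 43. 107.] 6
wax 0.7 [426. 330.] rect [ 457. -276.] [41. 75.] 31
pad_brush 0.74 [322. 309.] rect [454. -83.] [124.  76.] 71
pad_large_tin 0.92 [252. 201.] rect [629.  95.] [127.  79.] 74
pad_small_tin 0.83 [158. 179.] rect [641. 288.] [ 77. 125.] 9
pad_wax 0.77 [435. 240.] rect [ 627. -274.] [124.  77.] 86
dye_bottle 0.82 [391. 276.] rect [ 535. -184.] [34. 41.] 55
dye_bottle 0.5 [322. 308.]
[... 330 characters left out ...]
t': 2}
brush 0.68 [356. 209.] rect [471.  95.] [ 89. 131.] 6
brush 0.56 [439. 264.] rect [485. 310.] [59. 35.] 29
large_tin 0.65 [234. 206.] rect [653. -93.] [90. 60.] 53
large_tin 0.48 [182. 204.] rect [ 733. -161.] [39. 84.] 4
small_tin 0.76 [436. 261.] rect [462. 296.] [61. 36.] 37
wax 0.79 [258. 154.] rect [ 466. -251.] [86. 51.] 53
pad_brush 0.84 [305. 190.] rect [459. -82.] [137.  81.] 70
pad_large_tin 0.97 [293. 257.] rect [636.  98.] [133.  79.] 73
pad_small_tin 0.55 [362. 312.] rect [648. 289.] [ 84. 129.] 8
pad_wax 0.71 [201. 180.] rect [ 632. -273.] [135.  82.] 85
pad_wax 0.71 [296. 253.] rect [636.  98.] [131.  78.] 74
dye_bottle 0.66 [247. 170.] rect [ 589. -129.] [182.  31.] 55
```

```bash
python3 -c "
import cv2
a=cv2.imread('pics/top0.png');cv2.imwrite('pics/top0b.png',cv2.resize(a,(800,600),interpolation=2))"
```

```text
(no output)
```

View pics/top0b.png

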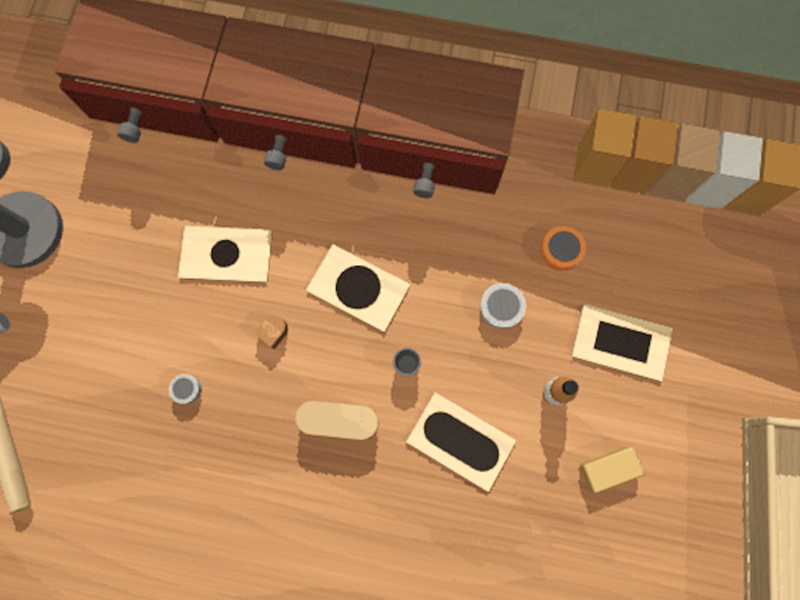

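View pics/scene0.png

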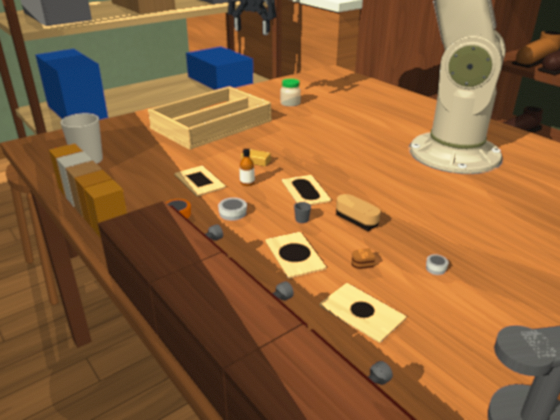

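The top view shows the bare large tin at about (352,213) in the original pixels. The orange look-alike is at (395,173), the pot at (284,253), the heel block at (190,232) and the bottle at (391,275). The traces match these. Next I'll refine the poses with a 3D silhouette fit.

```bash
cat >> h.py <<'E'
from scipy.optimize import minimize
def proj(s,P):
    K=np.array(s["K"]);c=(np.asarray(P,float)-s["position"])@R_of(s)
    return np.c_[K[0,2]+K[0,0]*c[:,0]/-c[:,2],K[1,2]-K[1,1]*c[:,1]/-c[:,2]]
def circ(d): a=np.linspace(0,2*np.pi,48,endpoint=False);return np.c_[np.cos(a),np.sin(a)]*d/2
def box(w,l): return np.array([[-w,-l],[w,-l],[w,l],[-w,l]])/2
def stad(w,l): c=circ(w);c[:,1]+=np.sign(c[:,1])*(l-w)/2;return c
# outline, z low, z high
SH=dict(brush=[(stad(42,105),18,40),(box(34,90),0,18)],large_tin=[(circ(60),0,22)],small_tin=[(circ(38),0,20)],wax=[(box(38,70),0,24)],dye_bottle=[(circ(34),0,55),(circ(16),55,90)])
SIL=dict(pad_brush=stad(46,109),pad_large_tin=circ(64),pad_small_tin=circ(42),pad_wax=box(42,74))
def render(s,parts,p,z0):
    im=np.zeros((1680,2240),np.uint8);c,n=np.cos(p[2]),np.sin(p[2])
    for o,a,b in parts:
        w=o@np.array([[c,n],[-n,c]])+p[:2]
        P=np.vstack([np.c_[w,np.full(len(w),z0+a)],np.c_[w,np.full(len(w),z0+b)]])
        cv2.fillConvexPoly(im,cv2.convexHull(((proj(s,P)+.5)*4).astype(np.float32)).astype(np.int32),255)
    return cv2.resize(im,(560,420),interpolation=cv2.INTER_AREA)/255.
def fit(s,mask,parts,p0,z0=0):
    f=lambda q:np.abs(render(s,parts,[q[0],q[1],q[2]/50],z0)-mask).sum()/mask.sum()
    best=None
    for a in (0,) if len(parts[0][0])==48 and np.ptp(parts[0][0][:,0])==np.ptp(parts[0][0][:,1]) else (-.3,0,.3):
        x0=np.array([p0[0],p0[1],(p0[2]+a)*50]);r=minimize(f,x0,method="Nelder-Mead",options=dict(initial_simplex=np.vstack([x0,x0+np.diag([10,10,10])]),maxiter=80,xatol=.1,fatol=1e-4))
        if best is None or r.fun<best.fun:best=r
    return best.x*[1,1,.02],best.fun
E
cat > m.py <<'E'
from h import *
p=env.snapshot("top")
g=dict(brush=(448,80,1.67),large_tin=(642,-104,0),small_tin=(448,287,0),wax=(457,-276,2.11),dye_bottle=(530,-184,0))
for k in g:
    for d in env.trace(p,k)[:2]:
        q,e=fit(p,d["pixels"].astype(float),SH[k],g[k]);print(k,np.round(d["confidence"],2),np.round(q,2),"err",round(e,2))
for k,a in dict(pad_brush=2.81-1.57,pad_large_tin=1.57+1.3-1.57,pad_small_tin=.16+1.57,pad_wax=1.5).items():
    d=env.trace(p,k)[0];m=d["pixels"].astype(np.uint8)
    c=ray(p,d["at"],6)
    b=fit(p,m.astype(float),[(box(76,124),0,6)],(c[0],c[1],a))
    dark=((p["frame"].max(2)<75)&(m>0)).astype(float)
    q=fit(p,dark,[(SIL[k],6,6.01)],(c[0],c[1],b[0][2]))
    print(k,"board",np.round(b[0],2),round(b[1],2),"sil",np.round(q[0],2),round(q[1],2))
for n,px,z in(("pot",(284,248),35),("heel",(191,229),24),("knobL",(90,88),40),("knobM",(193,108),40),("knobR",(297,127),40),("orange",(395,172),22)):print(n,np.round(ray(p,px,z)))
E
python3 m.py
```

```text
brush 0.92 [4.4811e+02 8.1240e+01 1.0000e-01] err 0.09
large_tin 0.9 [1124.22  449.33   -6.6 ] err 1.0
large_tin 0.71 [ 6.4281e+02 -1.0625e+02  2.1000e-01] err 0.1
small_tin 0.79 [4.4822e+02 2.9032e+02 1.2000e-01] err 0.06
wax 0.75 [ 457.07 -279.27    0.53] err 0.05
dye_bottle 0.69 [ 5.4191e+02 -1.9521e+02  1.7000e-01] err 0.08
pad_brush board [ 4.5425e+02 -8.2750e+01 -3.4000e-01] 0.03 sil [ 4.5425e+02 -8.2920e+01 -3.5000e-01] 0.11
pad_large_tin board [ 6.314e+02  9.517e+01 -2.900e-01] 0.02 sil [ 6.3199e+02  9.7130e+01 -2.6000e-01] 0.13
pad_small_tin board [6.4222e+02 2.8872e+02 1.6000e-01] 0.03 sil [6.4316e+02 2.8945e+02 2.7000e-01] 0.21
pad_wax board [ 6.2782e+02 -2.7500e+02 -8.0000e-02] 0.03 sil [ 6.2894e+02 -2.7322e+02 -1.1000e-01] 0.13
pot [549.  10.  35.]
heel [551. 193.  24.]
knobL [789. 459.  40.]
knobM [788. 244.  40.]
knobR [789.  33.  40.]
orange [ 742. -174.   22.]
```

Every fit agrees with the listed sizes and with the rectangles from the first measurement. I'll start with the wax: tool yaw is the long axis, 2.10, and the target is (457,-279).

carry_out([
  [0.327,0.48,-0.15,0.957,1],
  [0.327,0.48,-0.15,0.957,1],
  [0.327,0.48,-0.15,0.957,1],
  [0.327,0.48,-0.15,0.957,1],
  [0.327,0.48,-0.15,0.957,1],
  [0.327,0.48,-0.15,0.957,1],
  [0.327,0.48,-0.15,0.957,1],
  [0.327,0.48,-0.15,0.957,1],
  [0.327,0.48,-0.15,0.957,1],
  [0.327,0.48,-0.15,0.957,1],
], force=30)

```text
time: 2.5
ee_pos: [359.5, -423.3, 186.2]
eef_rot: [3.141, 0.0, 1.269]
ft_force: [-0.1, 0.6, -0.4]
finger_gap: 85.2
grip_force: 0.0
```

carry_out([
  [0.327,0.48,-0.15,0.957,1],
  [0.327,0.48,-0.15,0.957,1],
  [0.327,0.48,-0.15,0.957,1],
  [0.327,0.48,-0.15,0.957,1],
  [0.327,0.48,-0.15,0.957,1],
  [0.327,0.48,-0.15,0.957,1],
  [0.327,0.48,-0.15,0.957,1],
  [0.327,0.48,-0.15,0.957,1],
  [0.327,0.48,-0.15,0.957,1],
  [0.327,0.48,-0.15,0.957,1],
  [0,0,0,0,1],
])

```text
validation failed for argument at $.ta...
```

carry_out([
  [0.325,0.48,-0.2,0.955,1],
  [0.325,0.48,-0.2,0.955,1],
  [0.325,0.48,-0.2,0.955,1],
  [0.325,0.48,-0.2,0.955,1],
  [0.325,0.48,-0.2,0.955,1],
  [0.325,0.48,-0.2,0.955,1],
  [0.325,0.48,-0.2,0.955,1],
  [0.325,0.48,-0.2,0.955,1],
  [0.325,0.48,-0.2,0.955,1],
  [0.325,0.48,-0.2,0.955,1],
])

```text
time: 3.5
ee_pos: [457.0, -279.4, 126.2]
eef_rot: [3.142, 0.0, 2.103]
ft_force: [0.4, 0.5, -0.3]
finger_gap: 85.8
grip_force: 0.0
```

Run:
```python
from h import *
p=env.snapshot("wrist");cv2.imwrite("pics/w1.png",p["frame"])
d=env.trace(p,"wax")
if d:print(d[0]["confidence"],fit(p,d[0]["pixels"].astype(float),SH["wax"],(457,-279,.53)))
print(env.get_state()["ee_pos"],env.get_state()["eef_rot"])
```

```text
0.79 (array([ 458.8676295 , -280.73804307,    0.53544725]), np.float64(0.04419859150813828))
[ 457.76311054 -277.02485527  125.68347795] [ 3.14087930e+00 -1.65931409e-03  2.10531081e+00]
```

View pics/w1.png

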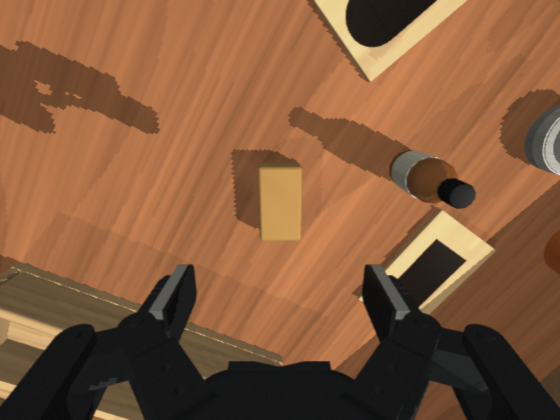

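The wax sits at (280,203), centred laterally between the fingertips, and the wrist fit agrees to within 2 mm. Going down.

carry_out([
  [0.04,-0.03,-0.8,0,1],
  [0,0,-0.8,0,0.85],
  [0,0,-0.8,0,0.8],
  [0,0,-0.7,0,0.8],
  [0,0,-0.5,0,0.8],
  [0,0,-0.3,0,0.8],
  [0,0,-0.15,0,0.8],
  [0,0,0,0,0.8],
])

```text
time: 4.4
ee_pos: [457.9, -280.9, 4.8]
eef_rot: [-3.141, -0.0, 2.099]
ft_force: [1.2, 0.9, 1.2]
finger_gap: 68.6
grip_force: 0.0
```

carry_out([
  [0,0,0,0,0.3],
  [0,0,0,0,0.3],
  [0,0,0,0,0.3],
  [0,0,0,0,0.2],
  [0,0,0,0,0.2],
  [0,0,0,0,0.2],
  [0,0,0,0,0.2],
])

```text
time: 5.1
ee_pos: [458.5, -281.2, 5.8]
eef_rot: [3.141, 0.002, 2.099]
ft_force: [-0.3, 1.5, 6.4]
finger_gap: 37.3
grip_force: 31.6
```

carry_out([
  [0,0,0.3,0,0.2],
  [0,0,0.7,0,0.2],
  [0,0,0.9,0,0.2],
  [0.4,0.015,0.6,-0.7,0.2],
  [0.8,0.03,0,-0.9,0.2],
  [1,0.04,0,-0.95,0.2],
  [1,0.04,0,-0.95,0.2],
  [1,0.04,0,-0.95,0.2],
  [0.9,0.03,0,-0.95,0.2],
  [0.58,0.02,0,-0.95,0.2],
])

```text
time: 6.1
ee_pos: [630.0, -273.3, 80.0]
eef_rot: [3.141, -0.001, 1.543]
ft_force: [0.1, -0.8, -0.0]
finger_gap: 37.4
grip_force: 30.9
```

carry_out([
  [0,0,0,-0.81,0.2],
  [0,0,-0.5,0,0.2],
  [0,0,-0.6,0,0.2],
  [0,0,-0.5,0,0.2],
  [0,0,-0.35,0,0.2],
  [0,0,-0.1,0,0.2],
  [0,0,0,0,0.2],
])

```text
time: 6.8
ee_pos: [627.8, -274.3, 17.8]
eef_rot: [-3.141, -0.0, 1.475]
ft_force: [-0.2, -0.0, -0.3]
finger_gap: 37.7
grip_force: 30.9
```

Run:
```python
from h import *
p=env.snapshot("wrist");cv2.imwrite("pics/w2.png",p["frame"])
s=env.get_state();print(s["ee_pos"],s["eef_rot"],s["ft_force"],s["finger_gap"])
d=env.trace(p,"wax")
if d:print(d[0]["confidence"],fit(p,d[0]["pixels"].astype(float),SH["wax"],(628,-274,-.1),6))
```

```text
[ 628.37213928 -274.44012649   18.54973691] [ 3.14128972e+00 -6.48180316e-05  1.47471852e+00] [-0.29723424 -0.73701517 -1.44426024] 37.346034426267224
0.65 (array([ 6.28367849e+02, -2.77108074e+02, -9.52504054e-02]), np.float64(0.01659988618964091))
```

View pics/w2.png

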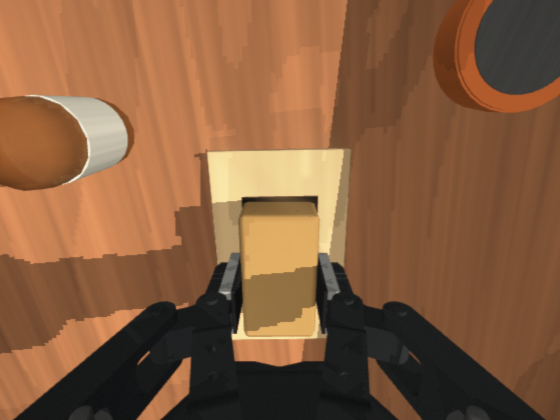

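The wax hangs squarely over its outline at (280,200), with only a thin dark rim showing. Lowering about 7 mm and releasing.

carry_out([
  [0,0.05,-0.1,0,0.2],
  [0,0,-0.1,0,0.2],
  [0,0,-0.03,0,0.2],
  [0,0,0,0,0.2],
])

```text
time: 7.3
ee_pos: [628.5, -272.6, 11.8]
eef_rot: [3.141, -0.0, 1.475]
ft_force: [-1.0, 1.9, 3.3]
finger_gap: 37.3
grip_force: 31.2
```

carry_out([
  [0,0,0,0,0.55],
  [0,0,0,0,0.6],
  [0,0,0,0,0.7],
  [0,0,0.3,0,0.7],
  [0,0,0.8,0,0.8],
  [0,0,1,0,1],
  [0,0,1,0,1],
  [0,0,0.5,0,1],
])

```text
time: 8.1
ee_pos: [629.7, -273.3, 123.4]
eef_rot: [3.137, 0.001, 1.474]
ft_force: [0.3, -0.6, -0.3]
finger_gap: 85.6
grip_force: 0.0
```

```bash
cat > look.py <<'E'
from h import *
import sys
cam,k,x,y,t,z=sys.argv[1],sys.argv[2],*map(float,sys.argv[3:7])
p=env.snapshot(cam)
if len(sys.argv)>7:cv2.imwrite("pics/"+sys.argv[7],p["frame"])
for d in env.trace(p,k)[:2]:
    q,e=fit(p,d["pixels"].astype(float),SH[k],(x,y,t),z);print(k,np.round(d["confidence"],2),np.round(d["at"]),np.round(q,2),"err",round(e,2))
s=env.get_state();print(s["ee_pos"],s["eef_rot"],s["ft_force"],s["finger_gap"],s["time"])
E
python3 look.py wrist wax 628 -274 -.1 6; python3 look.py wrist large_tin 642 -106 0 0
```

```text
wax 0.86 [275. 196.] [ 6.2915e+02 -2.7195e+02 -1.0000e-01] err 0.06
[ 629.84321147 -273.34422122  122.74252143] [3.13646575e+00 1.51326553e-03 1.47446968e+00] [-0.49894701 -0.26150508 -0.72698837] 85.91641230836119 8.2
large_tin 0.78 [274.  11.] [ 6.4451e+02 -1.0457e+02  2.0000e-02] err 0.03
large_tin 0.66 [410.  67.] [ 6.4756e+02 -8.3780e+01 -2.7000e-01] err 1.0
[ 627.84688711 -272.7666215   118.60584817] [-3.14076285e+00 -1.03630629e-04  1.47452364e+00] [-0.17735316 -0.03882119 -0.24366397] 85.35033853422902 8.3
```

The wax is placed within about 2 mm. Next is the bare large tin at (644,-105).

carry_out([
  [0.05,0.5,0,0,1],
  [0.09,1,0,0,1],
  [0.09,1,0,0,1],
  [0.09,1,0,0,1],
  [0.09,1,0,0,1],
  [0.08,0.7,0,0,1],
  [0.03,0.4,-0.4,0,1],
  [0,0,-0.8,0,1],
  [0,0,-0.8,0,1],
  [0,0,0,0,1],
])

```text
time: 9.3
ee_pos: [640.0, -104.5, 53.6]
eef_rot: [-3.132, -0.0, 1.475]
ft_force: [-0.9, -0.5, -0.6]
finger_gap: 85.4
grip_force: 0.0
```

```bash
python3 look.py wrist large_tin 644 -105 0 0 w3.png
```

```text
large_tin 0.79 [439. 298.] [ 698.81 -379.07    3.28] err 1.0
large_tin 0.56 [282. 234.] [ 6.4433e+02 -1.0618e+02  1.4000e-01] err 0.04
[ 642.86607459 -104.89512182   58.11104162] [-3.13881409e+00 -1.51014270e-04  1.47413229e+00] [ 0.07957182 -0.42773268  0.20411024] 85.01831310350673 9.4
```

View pics/w3.png

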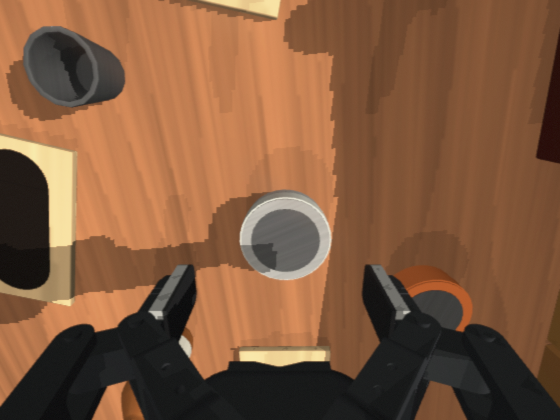

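The bare tin is at (285,236) between the fingers, and the orange one at (430,295) is clear of them. Descending and gripping.

carry_out([
  [0.03,-0.02,-0.7,0,1],
  [0,0,-0.6,0,1],
  [0,0,-0.35,0,1],
  [0,0,-0.2,0,1],
  [0,0,0,0,0.7],
  [0,0,0,0,0.5],
  [0,0,0,0,0.4],
  [0,0,0,0,0.4],
  [0,0,0,0,0.4],
  [0,0,0,0,0.4],
])

```text
time: 10.4
ee_pos: [645.6, -105.5, 5.2]
eef_rot: [3.14, 0.0, 1.474]
ft_force: [-0.5, -0.7, 5.4]
finger_gap: 57.0
grip_force: 32.8
```

carry_out([
  [0,0,0.3,0,0.4],
  [0,0,0.7,0,0.4],
  [-0.02,0.4,0.8,0,0.4],
  [-0.06,0.9,0.4,0,0.4],
  [-0.06,1,0,0,0.4],
  [-0.06,1,0,0,0.4],
  [-0.06,1,0,0,0.4],
  [-0.06,1,0,0,0.4],
  [-0.06,0.9,0,0,0.4],
  [-0.04,0.53,0,0,0.4],
])

```text
time: 11.4
ee_pos: [631.4, 99.8, 70.3]
eef_rot: [-3.141, -0.001, 1.478]
ft_force: [0.3, -0.0, -0.5]
finger_gap: 56.6
grip_force: 32.4
```

carry_out([
  [0,0,-0.4,0,0.4],
  [0,0,-0.6,0,0.4],
  [0,0,-0.4,0,0.4],
  [0,0,-0.2,0,0.4],
  [0,0,0,0,0.4],
])

```text
time: 11.9
ee_pos: [631.4, 95.1, 20.4]
eef_rot: [-3.139, 0.001, 1.473]
ft_force: [-1.0, 0.3, -0.5]
finger_gap: 56.1
grip_force: 32.4
```

```bash
python3 look.py wrist large_tin 631.7 96.5 0 18 w4.png
```

```text
large_tin 0.94 [278. 274.] [6.3218e+02 9.4790e+01 3.9000e-01] err 0.1
[632.50603034  95.94535896  22.19241492] [ 3.14124021e+00 -5.15891661e-05  1.47379028e+00] [-0.13170645  0.26303233 -1.53839937] 56.67399239961755 12.0
```

View pics/w4.png

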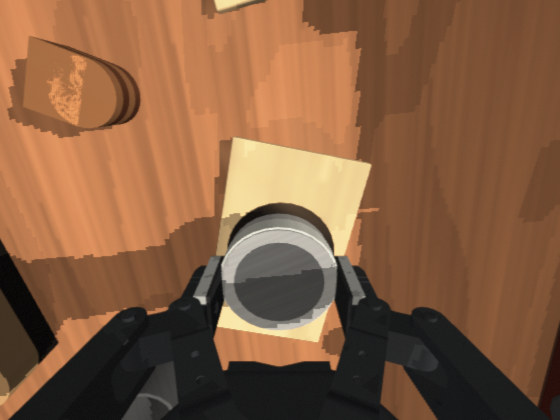

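The tin is held level at (280,278). The dark outline peeks out beyond its far edge, as expected with the tin about 12 mm above the pad. Lowering and releasing.

carry_out([
  [0,0.04,-0.2,0,0.4],
  [0,0,-0.13,0,0.4],
  [0,0,-0.06,0,0.4],
  [0,0,0,0,0.4],
  [0,0,0,0,0.75],
  [0,0,0,0,0.9],
  [0,0,0,0,1],
  [0,0,0.2,0,1],
  [0,0,0.6,0,1],
  [0,0,1,0,1],
])

```text
time: 13.0
ee_pos: [630.6, 97.3, 62.9]
eef_rot: [-3.137, 0.001, 1.475]
ft_force: [-0.2, 0.5, 0.1]
finger_gap: 85.6
grip_force: 0.0
```

carry_out([
  [0,0,1,0,1],
  [0,0,0.7,0,1],
  [0,0,0,0,1],
])

```text
time: 13.3
ee_pos: [634.4, 98.4, 119.7]
eef_rot: [3.135, -0.002, 1.475]
ft_force: [-0.4, 0.2, 0.3]
finger_gap: 85.3
grip_force: 0.0
```

```bash
python3 look.py wrist large_tin 631.7 96.5 0 6
python3 - <<'E'
from h import *
p=env.snapshot("wrist")
for k in("pad_large_tin",):
    for d in env.trace(p,k)[:2]:print(k,d["confidence"],fit(p,cv2.fillPoly(np.zeros((420,560),np.uint8),[cv2.convexHull(np.argwhere(d["pixels"])[:,::-1].astype(np.int32))],1).astype(float),[(box(76,124),0,6)],(631,95,-.29)))
E
```

```text
large_tin 0.71 [274. 208.] [6.327e+02 9.651e+01 1.300e-01] err 0.07
[632.37948727  97.70766887 115.72318182] [ 3.14050831e+00 -2.31792061e-04  1.47451792e+00] [-0.54068549  0.10091538 -0.08781744] 85.57800835386122 13.4
pad_large_tin 0.78 (array([ 6.32898296e+02,  9.48550843e+01, -2.92436080e-01]), np.float64(0.012723935969372074))
```

The large tin is centred within 2 mm. Next is the small tin at (448,290).

carry_out([
  [-0.4,0.4,0,0,1],
  [-0.7,0.73,0,0,1],
  [-0.8,0.84,0,0,1],
  [-0.8,0.84,0,0,1],
  [-0.8,0.84,0,0,1],
  [-0.8,0.84,0,0,1],
  [-0.8,0.84,0,0,1],
  [-0.7,0.73,-0.4,0,0.9],
  [-0.33,0.34,-0.8,0,0.8],
  [0,0,-0.6,0,0.8],
])

```text
time: 14.5
ee_pos: [444.0, 292.6, 59.8]
eef_rot: [-3.139, -0.0, 1.48]
ft_force: [0.1, -0.7, 0.1]
finger_gap: 68.4
grip_force: 0.0
```

```bash
python3 look.py wrist small_tin 448 290 0 0 w5.png
```

```text
[444.67619338 289.33824221  58.23882944] [-3.13654631  0.00329189  1.47711128] [ 0.25642124  0.47428394 -0.10471992] 68.19280540287059 14.6
```

View pics/w5.png

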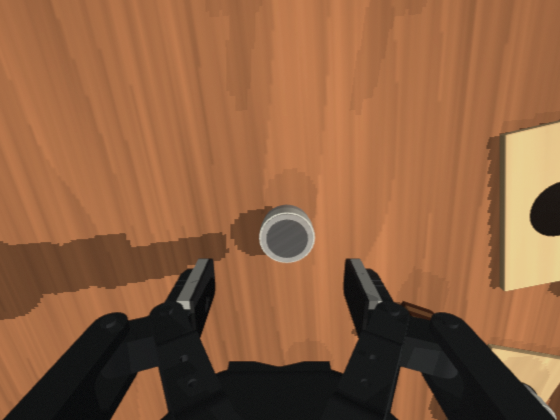

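The tin is at (287,234), about 4 mm to +x of the finger midline. I'll shift over and grasp.

carry_out([
  [0.12,0,-0.7,0,0.8],
  [0,0,-0.6,0,0.8],
  [0,0,-0.4,0,0.8],
  [0,0,-0.22,0,0.8],
  [0,0,0,0,0.5],
  [0,0,0,0,0.35],
  [0,0,0,0,0.2],
  [0,0,0,0,0.2],
  [0,0,0,0,0.2],
  [0,0,0,0,0.2],
])

```text
time: 15.6
ee_pos: [452.4, 290.2, 4.5]
eef_rot: [3.14, -0.001, 1.475]
ft_force: [-0.4, 0.3, 6.6]
finger_gap: 34.3
grip_force: 30.4
```

carry_out([
  [0,0,0.3,0,0.2],
  [0,0,0.7,0,0.2],
  [0.4,0,0.7,0,0.2],
  [0.8,0,0.3,0,0.2],
  [1,0,0,0,0.2],
  [1,0,0,0,0.2],
  [1,0,0,0,0.2],
  [1,0,0,0,0.2],
  [0.8,0,-0.2,0,0.2],
  [0.48,0,-0.6,0,0.2],
])

```text
time: 16.6
ee_pos: [649.4, 289.4, 41.6]
eef_rot: [3.138, -0.002, 1.473]
ft_force: [0.6, -0.7, -0.2]
finger_gap: 34.8
grip_force: 30.1
```

carry_out([
  [0,0,-0.4,0,0.2],
  [0,0,-0.2,0,0.2],
  [0,0,0,0,0.2],
])

```text
time: 16.9
ee_pos: [644.4, 289.8, 20.4]
eef_rot: [-3.139, 0.001, 1.476]
ft_force: [-0.1, -0.4, -1.3]
finger_gap: 34.7
grip_force: 30.1
```

```bash
python3 look.py wrist small_tin 642.7 289 0 18 w6.png; python3 look.py wrist small_tin 642.7 289 0 18
```

```text
small_tin 0.61 [278. 276.] [6.4505e+02 2.8864e+02 1.5000e-01] err 0.12
[645.57094434 290.29938679  22.34537797] [-3.14157652e+00 -4.72167699e-04  1.47557375e+00] [-0.44908921  0.10359925  0.3396233 ] 34.86675227171881 17.0
small_tin 0.92 [277. 278.] [6.4616e+02 2.8845e+02 1.0000e-02] err 0.09
[646.27339811 290.25810982  22.91391739] [ 3.14035706e+00 -9.12616243e-04  1.47512176e+00] [ 0.12732545 -0.04584574 -0.10149406] 34.56809395815977 17.1
```

View pics/w6.png

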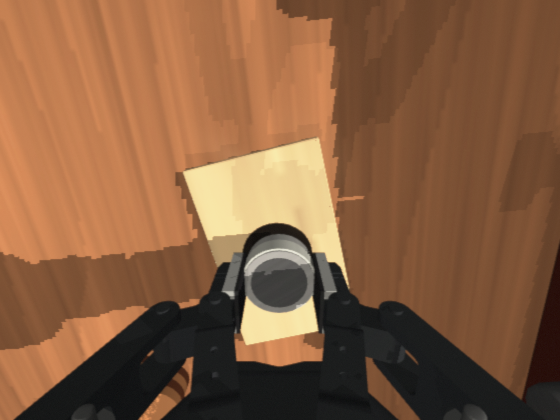

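The tin is at (278,280), over its outline and about 3 mm too far in +x. I'll correct, lower and release.

carry_out([
  [-0.09,0,-0.2,0,0.2],
  [0,0,-0.13,0,0.2],
  [0,0,-0.06,0,0.2],
  [0,0,0,0,0.2],
  [0,0,0,0,0.5],
  [0,0,0,0,0.65],
  [0,0,0,0,0.75],
  [0,0,0.2,0,0.75],
  [0,0,0.6,0,0.8],
  [0,0,1,0,0.9],
])

```text
time: 18.1
ee_pos: [642.4, 289.1, 63.4]
eef_rot: [-3.138, 0.002, 1.475]
ft_force: [0.4, 0.3, -0.2]
finger_gap: 76.9
grip_force: 0.0
```

carry_out([
  [0,0,1,0,1],
  [0,0,0.7,0,1],
  [0,0,0,0,1],
])

```text
time: 18.4
ee_pos: [645.8, 291.2, 121.3]
eef_rot: [3.134, -0.005, 1.474]
ft_force: [0.1, -0.3, 0.6]
finger_gap: 85.3
grip_force: 0.0
```

```bash
python3 look.py wrist small_tin 643 289 0 6; python3 look.py top brush 448 81 .1 0
```

```text
small_tin 0.89 [276. 210.] [6.4354e+02 2.8812e+02 3.0000e-02] err 0.07
small_tin 0.56 [116. 405.] [870.78 -88.78   1.69] err 1.0
[643.99060954 289.95731497 116.45924431] [ 3.13965848e+00 -1.11219176e-03  1.47458595e+00] [-0.06463975  0.99655038 -0.35194948] 85.45536706651433 18.5
brush 0.79 [240. 291.] [4.4803e+02 7.9770e+01 1.0000e-01] err 0.03
[643.05238072 289.34435464 114.16096357] [-3.14043962e+00  7.69729048e-04  1.47459078e+00] [-0.27148765 -0.11278505  0.31534574] 85.3721520847887 18.6
```

The small tin is centred. Last is the brush at (448,80.5), yaw 1.67.

carry_out([
  [-0.4,-0.43,0,0.2,1],
  [-0.7,-0.75,0,0.3,1],
  [-0.8,-0.855,0,0.3,1],
  [-0.8,-0.855,0,0.3,1],
  [-0.8,-0.855,0,0.3,1],
  [-0.8,-0.855,0,0.3,1],
  [-0.8,-0.855,0,0.3,1],
  [-0.8,-0.855,0,0.26,0.9],
  [-0.6,-0.64,-0.4,0,0.8],
  [0,0,-0.7,0,0.8],
])

```text
time: 19.6
ee_pos: [446.8, 77.9, 81.6]
eef_rot: [-3.141, 0.002, 1.668]
ft_force: [0.8, -1.0, 0.4]
finger_gap: 68.4
grip_force: 0.0
```

```bash
sleep 0; python3 look.py wrist brush 448 80.5 .1 0 w7.png
```

```text
brush 0.93 [282. 223.] [4.4976e+02 7.9130e+01 1.0000e-01] err 0.02
[445.8955199   79.83585919  79.3464988 ] [-3.13614779e+00  5.06936164e-04  1.67036802e+00] [ 0.05652278  0.85715679 -0.27784205] 68.21098095835589 19.7
```

View pics/w7.png

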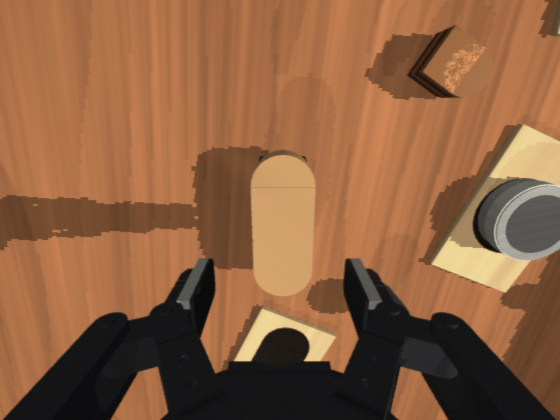

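The brush is at (282,223), aligned with the fingers and about 2 mm to +x. Descending to TCP z of about 10, so the pads grip the wooden back.

carry_out([
  [0.07,0.02,-0.8,0,0.8],
  [0,0,-0.8,0,0.8],
  [0,0,-0.5,0,0.8],
  [0,0,-0.28,0,0.8],
  [0,0,0,0,0.6],
  [0,0,0,0,0.4],
  [0,0,0,0,0.25],
  [0,0,0,0,0.25],
  [0,0,0,0,0.25],
  [0,0,0,0,0.25],
])

```text
time: 20.7
ee_pos: [451.1, 81.8, 11.1]
eef_rot: [3.141, 0.0, 1.672]
ft_force: [-0.9, 0.5, 5.2]
finger_gap: 41.4
grip_force: 32.4
```

carry_out([
  [0,0,0.3,0,0.25],
  [0,0,0.7,-0.2,0.25],
  [0.02,-0.3,0.7,-0.7,0.25],
  [0.03,-0.8,0.3,-0.7,0.25],
  [0.03,-1,0,-0.7,0.25],
  [0.03,-1,0,-0.7,0.25],
  [0.03,-1,0,-0.7,0.25],
  [0.02,-0.8,0,-0.7,0.25],
  [0.01,-0.53,-0.5,-0.7,0.25],
  [0,0,-0.6,0,0.25],
])

```text
time: 21.7
ee_pos: [456.5, -84.2, 38.1]
eef_rot: [3.139, 0.0, 1.22]
ft_force: [-0.3, 0.8, -1.2]
finger_gap: 41.4
grip_force: 31.7
```

carry_out([
  [0,0,-0.3,0,0.25],
  [0,0,0,0,0.25],
])

```text
time: 21.9
ee_pos: [454.7, -80.5, 27.5]
eef_rot: [-3.139, -0.0, 1.227]
ft_force: [-0.1, -0.6, -1.5]
finger_gap: 41.7
grip_force: 31.7
```

```bash
python3 look.py wrist brush 454 -83 -.35 17 w8.png;python3 look.py wrist brush 454 -83 -.35 17
```

```text
brush 0.61 [276. 277.] [ 4.548e+02 -8.307e+01 -3.400e-01] err 0.12
[455.96594306 -80.48710428  28.86593063] [-3.14143498e+00 -4.11419583e-04  1.22773245e+00] [-0.2472025   0.52961624  0.16656674] 41.38378346731997 22.0
brush 0.96 [276. 274.] [ 4.5599e+02 -8.2940e+01 -3.5000e-01] err 0.1
[456.41245173 -80.70933754  29.28269065] [ 3.14046611e+00 -3.84276737e-04  1.22767812e+00] [-0.47605381 -0.20746315 -0.61044519] 41.68960078602027 22.1
```

View pics/w8.png

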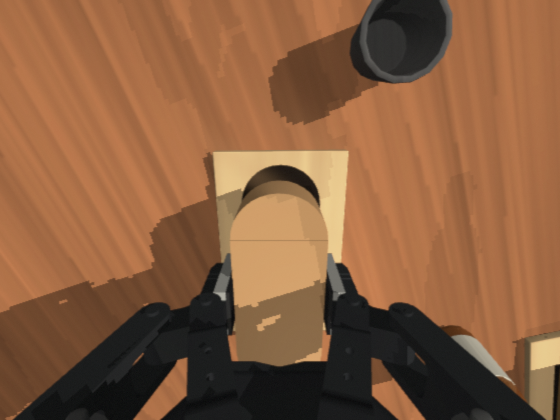

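The brush is in line with its outline, whose dark rim shows at (282,180). Lowering 12 mm and releasing.

carry_out([
  [-0.03,0,-0.2,0,0.25],
  [0,0,-0.13,0,0.25],
  [0,0,-0.06,0,0.25],
  [0,0,0,0,0.25],
  [0,0,0,0,0.5],
  [0,0,0,0,0.65],
  [0,0,0,0,0.75],
  [0,0,0.2,0,0.75],
  [0,0,0.6,0,0.8],
  [0,0,1,0,0.9],
])

```text
time: 23.1
ee_pos: [453.4, -80.8, 70.2]
eef_rot: [-3.138, 0.0, 1.227]
ft_force: [0.0, -0.1, 0.5]
finger_gap: 77.0
grip_force: 0.0
```

carry_out([
  [0,0,1,0,1],
  [0,0,1,0,1],
  [0,0,1,0,1],
  [0,0,0.5,0,1],
  [0,0,0,0,1],
  [0,0,0,0,1],
])

```text
time: 23.7
ee_pos: [454.7, -81.1, 175.6]
eef_rot: [3.141, 0.0, 1.227]
ft_force: [-0.1, 0.1, -1.0]
finger_gap: 85.5
grip_force: 0.0
```

```bash
python3 look.py wrist brush 454 -83 -.35 6;python3 look.py top wax 629 -273 -.1 6 top1.png; python3 look.py scene large_tin 632 96 0 6 scene1.png; python3 look.py top small_tin 643 289 0 6;python3 look.py top dye_bottle 541 -195 0 0
python3 -c "
import cv2
a=cv2.imread('pics/top1.png');cv2.imwrite('pics/top1b.png',cv2.resize(a,(800,600),interpolation=2))"
```

```text
brush 0.8 [277. 192.] [ 4.5446e+02 -8.3400e+01 -3.5000e-01] err 0.03
[454.08032511 -81.0164363  174.64774753] [-3.13960490e+00  2.39752235e-04  1.22674320e+00] [ 0.09568912 -0.26152652 -0.60620737] 85.64076880503582 23.8
wax 0.84 [436. 238.] [ 6.2860e+02 -2.7103e+02 -8.0000e-02] err 0.11
[454.08760261 -81.0104924  174.6178501 ] [-3.13931838e+00  2.30517781e-04  1.22673827e+00] [ 0.20608307 -0.67472387 -0.19464659] 85.30633866238696 23.9
large_tin 0.8 [297. 248.] [ 6.3199e+02  9.5780e+01 -5.0000e-02] err 0.05
large_tin 0.8 [184. 205.] [ -768. -3264.    53.] err 1.0
[454.36356403 -81.03756058 174.92540867] [-3.13988147e+00  1.02925688e-04  1.22675932e+00] [-0.62727636  0.15870268 -0.35488533] 85.57398770166598 24.0
small_tin 0.91 [161. 175.] [6.4206e+02 2.8926e+02 1.2000e-01] err 0.06
[454.58116496 -81.0674309  175.26993843] [-3.14052865e+00  1.70188683e-05  1.22670211e+00] [ 1.91572649  0.19994563 -0.19084928] 85.6160116553971 24.1
[454.72505261 -81.08437236 175.51615736] [-3.14102837e+00 -1.31349802e-05  1.22674112e+00] [-0.28695124 -0.07763221  0.98195511] 85.63708794426934 24.2
```

View pics/top1b.png

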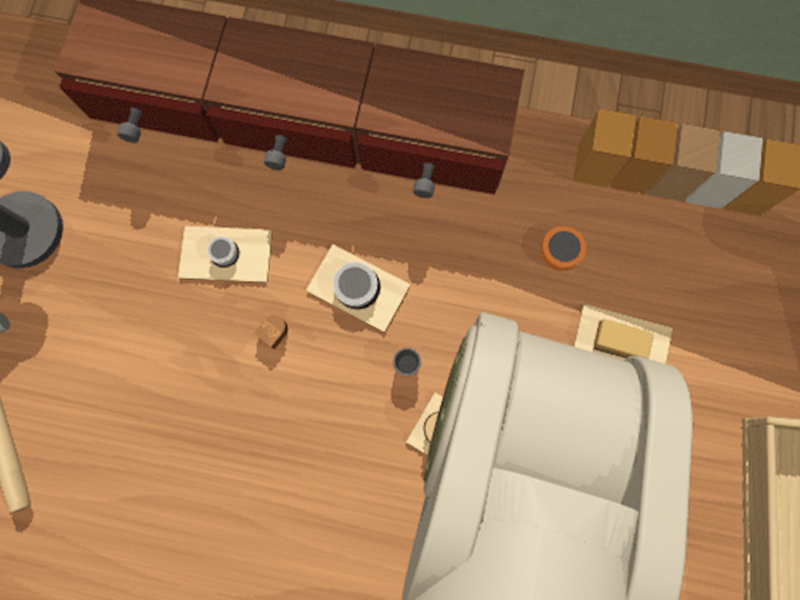

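View pics/scene1.png

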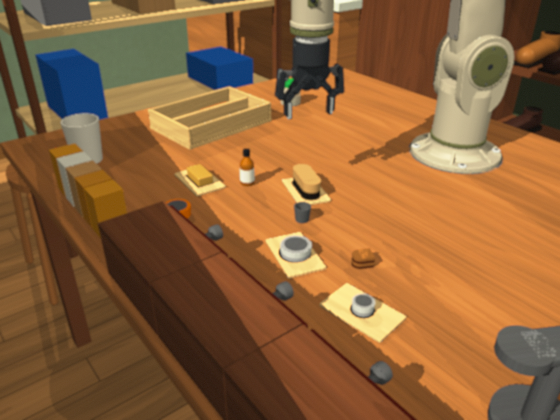

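The scene view shows all four things lying flat on their pads: wax (202,176), brush (306,180), large tin (296,247) and small tin (363,305). The bottle still stands at (247,170), as it did at the start. The fits put every centre within about 4 mm, so I'm handing in.

```bash
python3 -c "
from plant import env
print(env.hand_in())"
```

```text
the job is handed in; nothing more can be done
None
```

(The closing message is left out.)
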